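Show the cook the toasted bagel half

ROBOT

A 7-joint arm with a two-finger parallel gripper is mounted at the origin on a cart in front of the work surface, level with it; the furniture and walls round the work are solid. World frame = base frame: x ahead of the robot, y to its left, z up, the work surface at z = 0. Lengths are in m, angles in degrees, forces in N, time in s.
With the tool pointing down it reaches from about 0.35 to 0.9 m from the base axis. Payload 19.9 kg.
Tool frame: the origin (TCP) lies at the very end of the fingers, on their centre line; the grasp point (between the pads) lies 19 mm behind it; z points along the fingers, y is the line along which they close (so a half turn about z gives the same grasp; the last joint's range is limited). The gripper opens to 94 mm and grips with 3 to 60 N. Pads are 16 mm wide; open, the fingers measure 119 mm over their backs; the gripper's body (75 mm by 177 mm) begins 78 mm behind the grasp point.
Start: joints at [-70.101, 23.915, -0.59, 92.452, 0.269, 63.638, -3.037], TCP at [0.237, 0.578, 0.205] pointing down, gripper open.
Joint ranges: [-161.28, 161.28], [-22.2, 115.67], [-73.04, 71.86], [3.21, 147.25], [-68.34, 248.33], [10.77, 114.83], [-161.83, 161.83]. Speed limits (degrees/s): [108.29, 108.29, 136.94, 136.94, 172.46, 172.46, 172.46].

INTERFACE

Orientations are given as a 3x3 rotation matrix whose columns are the frame's x, y, z axes.
In Python, from rig import ctrl gives the robot as it stands.
- The arm moves only by the tool pendant, called as name(argument=value, ...) on one line, values as JSON. Schema: {"type":"object","properties":{"segments":{"type":"object","properties":{"aperture":{"type":"array","items":{"type":"number"},"minItems":1,"maxItems":12},"tx":{"type":"array","items":{"type":"number"},"minItems":1,"maxItems":12},"ty":{"type":"array","items":{"type":"number"},"minItems":1,"maxItems":12},"tz":{"type":"array","items":{"type":"number"},"minItems":1,"maxItems":12},"spin":{"type":"array","items":{"type":"number"},"minItems":1,"maxItems":12}},"additionalProperties":false,"required":["aperture","tx","ty","tz","spin"]},"only":{"type":"string"},"quiet":{"type":"boolean"},"lines":{"type":"string"}},"required":["segments"],"additionalProperties":false}. segments is an object with one list for each field, all of the same length, 1 to 12, a row being the entries at one place: aperture (the opening from 0.0 (shut) to 1.0 (fully open)), tx, ty, tz (the shift in units of 20 mm), spin (a turn about the tool's z in units of 2 degrees); each row is the pose to reach, as a shift and turn from the pose commanded when the call began, along the tool's axes at that moment; what a row does not reach only later rows make up. A row lasts 1/10 s, in which the tool goes at most 0.05 m and 8.59 degrees, less where a joint would pass 70% of its speed; a pose out of reach is approached as far as the arm can. The fingers move at their own pace and stop on an object; the grip force is fixed at half the most. Time passes only in rows, so rows that do not move let the fingers close. The tool returns the time, the measured TCP pose, the force, the opening and the grip force at its end. only (a regular expression) keeps the lines of the reply that match it, lines (a string "A,B") keeps lines A to B, and quiet returns only ok. Input that does not fit is refused with a message, and nothing moves.
- ctrl.read_state(): the state, without advancing time (a new reading comes with each control period).
- ctrl.capture(name): name is "scene" or "top"; returns a dict with "pixels" (384x512x3 uint8, blue, green, red), "mtx" (3x3 intrinsics, pixels), "extrinsics" (4x4, takes a point from camera to world coordinates). Camera axes: x right, y up, looking along -z (the intrinsics and any distortion apply to the point x, -y, -z); pixel columns grow to the right and rows downward; lengths in m; the calibration is good to about 2 mm. A picture is of the moment at which its call begins. There is no depth.
- ctrl.sign_off(): hands the job in; it is judged then, once.
The state is a dict: "time": time; "q": joint angles; "joint_velocities": joint speeds; "tau": joint torques, N m; "tcp_pos": TCP position; "ee_rot": TCP orientation; "wrist_force": force on the tool from outside, world axes, zero at the start; "torque": the same for the moment, N m; "gripper_width": opening from 0.0 (shut) to 1.0 (fully open); "grasp_force": force on a finger pad.
Only numpy, scipy, OpenCV 4.12 (cv2) and the standard library are available. Lean on these libraries where they do the work, as an engineer would, in place of code of your own. Each camera call takes 0.05 s, during which the arm holds its last target. There are 200 camera calls.

TASK

A bagel half and a slice of bread are down in the toaster, one in each slot. Raise the lever of the slot that holds the bagel all the way, leaving the bread down to go on toasting, then lift the bagel out and hold it up for the cook at the pass on the far side of the counter: over the middle of the plate, its centre about 20 cm above the plate, upright, with the cut face turned squarely to the pass. Finish with the bagel still in the gripper, steady, and leave the plate and the other things on the counter where they are.

Things in the scene. Friction and masses are not known exactly. Their poses are not given: they have to be found in the camera images.
- toaster: Two-slot toaster, fixed: steel, black end panels, 260 (x) x 184 (y) x 182 mm high. Origin: centre of its underside, on the counter; x from its front (lever side, towards the robot) to its back, z up. Flat top 180 mm above the origin. The slots run along x, 130 x 30 mm (23 mm between the guide wires inside), centred at x = 0, y = +38 mm (left) and -38 mm (right).
- left_rack (a joint): Height of the rack in the left slot (toaster y = +38 mm): 0 = all the way down, as at the start; 0.055 m = all the way up. The lever on the front is fixed to the rack and slides straight up with it; it moves stiffly (about 5 N to lift) and stays where it is left.
- right_rack (a joint): The same for the right slot's rack (at toaster y = -38 mm).
- left_lever (a point): Point in the black lever tab of the left rack, moving with it; axes as the toaster's. Tab 28 mm wide (toaster y), 13 mm thick (z), sticking out 43 mm in front; the point is at mid width and thickness, 24 mm in front of the front panel, 104 mm above the counter when down. A small browning knob below it sticks out 16 mm, its top 70 mm above the counter.
- right_lever (a point): The same point in the right rack's lever tab.
- bagel: Bagel half on edge in one slot: ring of 94 mm diameter, 27 mm hole, 20 mm thick, about 60 g. Origin: ring centre, mid thickness. x is the ring's axis and points out of the flat cut face; the domed brown crust is on the other side. In the slot x is level and towards the toaster's -y (robot's right). Rack down: its top is 5 mm below the toaster's top; rack up: 50 mm above it.
- bread: Square slice of bread, 94 mm wide, 14 mm thick, 88 mm tall, standing in the other slot. Origin: middle of its lower edge, x along the slot, z up. It must stay down.
- plate: White round side plate standing loose on the counter, 170 mm across and 18 mm high. Origin: centre of its underside, z up.
- across (a point): Fixed reference in the air over the counter, nothing to see there. Its x axis points level and straight across the counter, away from the robot (world x), to the pass, the long wooden serving shelf beyond the counter: the direction in which the cut face must look. Only this direction matters.
- syrup_jug: Syrup pourer with a black handle, 73 x 95 x 131 mm, standing loose; leave it alone. Origin: centre of its underside.
- spice_shaker: Shaker, 44 mm across, 90 mm tall, standing loose; leave it alone. Origin: centre of its underside.

How it is judged:
By the outcome, as a careful person would: the job done as asked, in the order asked, and still so for the second after the job is handed in, while the arm keeps its last pose, push and grip.
It also fails if it takes over 54 s, if anything falls off the work surface, if the arm or the gripper's body presses on something with over 40 N, if the wrist force passes 120 N, or if a joint passes its speed limit or range.

## Working session

There is one attempt and no reset: what is moved stays moved. The work goes in short steps, Python scripts to look and compute and a tool call to move; the robot and the scene stay as the last step left them, time stands still between calls to the robot, and variables do not carry over. Pictures are saved under pics/ and viewed, at most 10 in all, crops included, and the job is handed in when it is done.

```bash
ls; mkdir -p pics; python3 - <<'E'
from rig import ctrl
import cv2,numpy as np
np.set_printoptions(precision=4,suppress=True)
for n in("scene","top"):
    c=ctrl.capture(n); cv2.imwrite(f"pics/{n}0.png",c["pixels"]); print(n,c["mtx"],c["extrinsics"],[k for k in c])
s=ctrl.read_state();print(s)
E
```

```text
pics
rig.py
scene [[395.7293   0.     250.6557]
 [  0.     395.7293 191.9218]
 [  0.       0.       1.    ]] [[ 0.8802  0.2153 -0.4229  0.1637]
 [-0.4744  0.4188 -0.7743 -0.7187]
 [ 0.0104  0.8822  0.4708  0.5914]
 [ 0.      0.      0.      1.    ]] ['pixels', 'mtx', 'extrinsics']
top [[411.8169   0.     264.6422]
 [  0.     411.8169 186.3125]
 [  0.       0.       1.    ]] [[ 0.013   0.997  -0.0762  0.4795]
 [-0.9999  0.0137  0.0082  0.0179]
 [ 0.0092  0.0761  0.9971  1.2188]
 [ 0.      0.      0.      1.    ]] ['pixels', 'mtx', 'extrinsics']
{'time': 0.1, 'q': array([-70.101 ,  23.9455,  -0.5907,  92.4815,   0.2703,  63.6389,
        -3.0364]), 'joint_velocities': array([-0.072 ,  0.0027, -0.0525,  0.0095, -0.01  , -0.0001,  0.0557]), 'tau': array([  0.0008, -85.2575,   0.6399, -42.6683,  -0.0489,   0.0164,
         0.0001]), 'tcp_pos': array([0.2368, 0.578 , 0.2049]), 'ee_rot': array([[-0.9254,  0.3791, -0.0003],
       [ 0.3791,  0.9254, -0.0011],
       [-0.0001, -0.0011, -1.    ]]), 'wrist_force': array([ 0.8776,  0.6603, -0.5352]), 'torque': array([ 0.0228, -0.0251, -0.0064]), 'grasp_force': 0.0, 'gripper_width': 0.9979759313999849}
```
View pics/scene0.png

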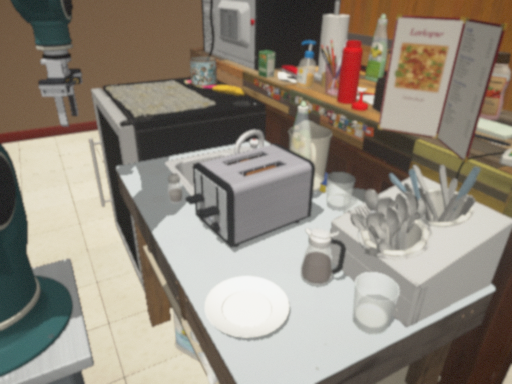

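View pics/top0.png

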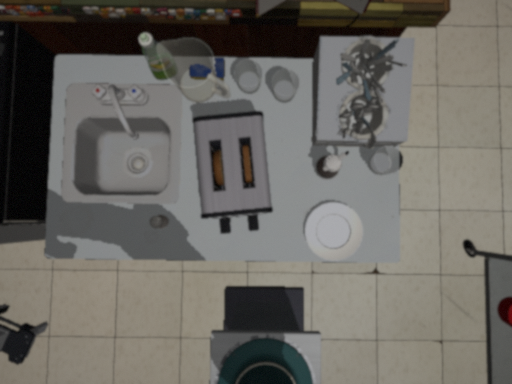

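The scene view shows the toaster at about (255,190), with its levers at (195,197) and (208,213), the plate at (246,306), and the jug at (320,258). The top view shows the slots at (217,165) and (248,160), the levers at (225,224) and (253,221), the plate at (333,231), the jug at (328,165) and the shaker at (158,220). Next I'll zoom in on the slots.

```bash
cat > h.py <<'E'
from rig import ctrl
import cv2,numpy as np
np.set_printoptions(precision=4,suppress=True)
def ray(c,u,v):
    K,E=c["mtx"],c["extrinsics"]; d=np.array([(u-K[0,2])/K[0,0],-(v-K[1,2])/K[1,1],-1.])
    return E[:3,3],E[:3,:3]@d
def onz(c,u,v,z):
    o,d=ray(c,u,v); return o+d*(z-o[2])/d[2]
def tri(c1,p1,c2,p2):
    o1,d1=ray(c1,*p1);o2,d2=ray(c2,*p2)
    t=np.linalg.lstsq(np.c_[d1,-d2],o2-o1,rcond=None)[0]
    a,b=o1+t[0]*d1,o2+t[1]*d2
    return (a+b)/2,np.linalg.norm(a-b)
def proj(c,P):
    E=c["extrinsics"];p=E[:3,:3].T@(np.asarray(P)-E[:3,3]);q=c["mtx"]@np.array([p[0],-p[1],-p[2]]);return q[:2]/q[2]
E
python3 - <<'E'
import cv2,numpy as np
a=cv2.imread("pics/top0.png")[105:240,185:280]; b=cv2.imread("pics/scene0.png")[135:250,180:325]
f=lambda i,k:cv2.convertScaleAbs(cv2.resize(i,None,fx=k,fy=k,interpolation=cv2.INTER_CUBIC),alpha=1.6)
A=f(a,4);B=f(b,2.8);H=max(A.shape[0],B.shape[0])
o=np.zeros((H,A.shape[1]+B.shape[1],3),np.uint8);o[:A.shape[0],:A.shape[1]]=A;o[:B.shape[0],A.shape[1]:]=B
print(o.shape);cv2.imwrite("pics/crop1.png",o)
E
```

```text
(540, 786, 3)
```

View pics/crop1.png

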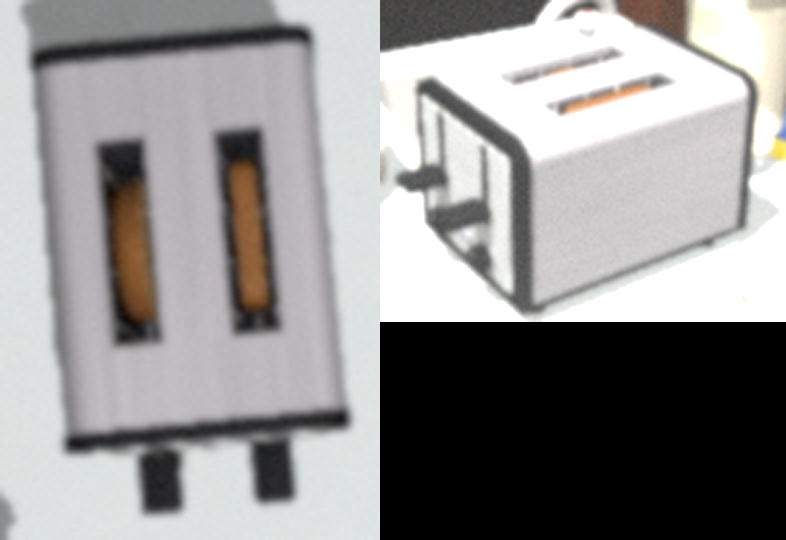

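The left slot's item, at crop (133,250), is wider (about 22 mm) with a rounded outline and one straight side, so it is the bagel. The right one, at (250,235), is a 15 mm rectangle, so it is the bread. Now I'll measure.

```bash
python3 - <<'E'
from h import *
T=ctrl.capture("top");S=ctrl.capture("scene")
def comps(c,x0,y0,x1,y1,amin,tag):
    im=c["pixels"][y0:y1,x0:x1];h=cv2.cvtColor(im,cv2.COLOR_BGR2HSV)
    im4=cv2.resize(im,None,fx=4,fy=4,interpolation=cv2.INTER_CUBIC);h=cv2.cvtColor(im4,cv2.COLOR_BGR2HSV)
    m=((h[...,2]<85)|(h[...,1]>110)).astype(np.uint8)*255
    out=[]
    for k in cv2.findContours(m,cv2.RETR_EXTERNAL,cv2.CHAIN_APPROX_NONE)[0]:
        if cv2.contourArea(k)<amin*16: continue
        (a,b),wh,an=cv2.minAreaRect(k);f=lambda p:np.array([x0-.375,y0-.375])+np.asarray(p)/4
        out.append((f((a,b)),f(cv2.boxPoints(((a,b),wh,an)))));print(tag,f((a,b)),np.array(wh)/4,an, f(k[:,0].min(0)),f(k[:,0].max(0)))
    return out
ct=comps(T,185,105,280,240,60,"top")
cs=comps(S,215,145,295,182,20,"scn")
for p,b in ct:
    print("z.18",onz(T,*p,.18)[:2],[onz(T,*q,.18)[:2].round(4).tolist() for q in b])
# orange
for c,n,(x0,y0,x1,y1) in((T,"top",(185,105,280,240)),(S,"scn",(215,145,295,182))):
    h=cv2.cvtColor(cv2.resize(c["pixels"][y0:y1,x0:x1],None,fx=4,fy=4,interpolation=cv2.INTER_CUBIC),cv2.COLOR_BGR2HSV)
    m=((h[...,1]>110)&(h[...,2]>60)).astype(np.uint8)
    _,_,st,ce=cv2.connectedComponentsWithStats(m)
    for s,e in zip(st[1:],ce[1:]):
        if s[4]>200: print("orange",n,np.array([x0,y0])+e/4,np.r_[s[:2]/4+[x0,y0],s[2:4]/4],onz(c,*(np.array([x0,y0])+e/4-.375),.17))
# plate
im=T["pixels"][190:270,290:380];m=(im.min(2)>np.percentile(im,88)-20).astype(np.uint8)
print(np.percentile(im,[50,88,95]))
for c,(x0,y0,x1,y1) in((T,(295,195,375,268)),(S,(195,270,300,345))):
    im=c["pixels"][y0:y1,x0:x1]; g=im.min(2)
    t,m=cv2.threshold(g,0,255,cv2.THRESH_OTSU); k=max(cv2.findContours(m,0,1)[0],key=cv2.contourArea)
    e=cv2.fitEllipse(cv2.convexHull(k));p=np.array(e[0])+[x0,y0];print("plate",t,p,e[1:],onz(c,*p,.018));
    pp=p if c is T else pp; 
print(tri(T,pp,S,p))
E
```

```text
top [236.8349 220.0492] [23.9355 71.3813] 86.57064056396484 [200.875 206.125] [271.875 232.875]
top [216.6265 165.103 ] [51.8895 12.6417] 85.00324249267578 [208.375 139.125] [224.875 191.125]
top [246.3924 162.2433] [51.6187 12.6658] 84.51641082763672 [238.125 136.125] [254.875 188.125]
top [210.6927 138.5813] [ 55.1722 104.1245] 37.32551956176758 [192.125 104.625] [262.375 196.625]
scn [219.   178.25] [6.25 8.75] 90.0 [214.625 175.125] [223.375 181.375]
scn [259.596  169.5271] [ 1.5536 27.6809] 73.49564361572266 [246.375 165.625] [272.875 173.625]
scn [286.4   146.825] [20.3482  5.702 ] 26.56505012512207 [276.125 144.625] [294.375 153.625]
z.18 [0.4729 0.0782] [[0.4963, 0.17], [0.5094, -0.0092], [0.4495, -0.0135], [0.4366, 0.1649]]
z.18 [0.6112 0.1319] [[0.6758, 0.1551], [0.6791, 0.1231], [0.5472, 0.1089], [0.5439, 0.1406]]
z.18 [0.6195 0.0566] [[0.6837, 0.08], [0.6873, 0.0479], [0.556, 0.0333], [0.5525, 0.0652]]
z.18 [0.679  0.1485] [[0.6137, 0.2825], [0.831, 0.1272], [0.7451, 0.013], [0.5304, 0.1694]]
orange top [247.1095 163.9796] [242.75 146.25   9.    35.25] [0.6174 0.056  0.17  ]
orange top [218.5652 169.2048] [214.25 152.5    9.    31.25] [0.6029 0.1288 0.17  ]
orange scn [259.4664 170.1059] [246.75 166.    26.75   8.25] [0.6177 0.0694 0.17  ]
[143. 169. 172.]
plate 150.0 [333.5493 231.2578] ((57.321693420410156, 57.8513069152832), 59.53916549682617) [ 0.4431 -0.1938  0.018 ]
plate 163.0 [250.9507 298.7134] ((111.86415100097656, 135.5362091064453), 153.02378845214844) [ 0.4593 -0.1841  0.018 ]
(array([ 0.448 , -0.1939,  0.0306]), np.float64(0.01023969631589169))
```

Toaster fit so far: slot spacing is 75.7 mm (76 expected), yaw is about 6.3°, and the centre is about (0.615, 0.094). Next I'll check heights in the scene view and locate the levers and the plate.

```bash
python3 - <<'E'
from h import *
T=ctrl.capture("top");S=ctrl.capture("scene")
def dark(c,x0,y0,x1,y1,thr,amin=10,sat=400,ero=0):
    h=cv2.cvtColor(cv2.resize(c["pixels"][y0:y1,x0:x1],None,fx=4,fy=4,interpolation=cv2.INTER_CUBIC),cv2.COLOR_BGR2HSV)
    m=((h[...,2]<thr)|(h[...,1]>sat)).astype(np.uint8)
    r=[]
    for k in cv2.findContours(m,0,1)[0]:
        if cv2.contourArea(k)>amin*16:
            q=cv2.minAreaRect(k);r.append((np.array(q[0])/4+[x0-.375,y0-.375],np.array(q[1])/4,q[2]))
    return r
tl=sorted(dark(T,212,218,268,240,85),key=lambda r:r[0][0]);print("topLev",tl)
ss=sorted(dark(S,222,148,275,180,120,5,90),key=lambda r:r[0][0]);print("scnSlots",ss)
sl=sorted(dark(S,185,185,222,222,70,5),key=lambda r:r[0][0]);print("scnLev",sl)
yaw=np.radians(6.3);R=np.array([[np.cos(yaw),-np.sin(yaw),0],[np.sin(yaw),np.cos(yaw),0],[0,0,1]]);c0=np.array([.6153,.0943,0])
for n,p in(("Lslot",(0,.038,.18)),("Rslot",(0,-.038,.18)),("Llev",(-.154,.038,.104)),("Rlev",(-.154,-.038,.104))):
    P=c0+R@p;print(n,P,"top",proj(T,P),"scn",proj(S,P))
for r in tl: print("lever z.11",onz(T,*r[0],.11))
st=[(216.63,165.1),(246.39,162.24)]
if len(ss)==2:
    for a,b in zip(st,ss): print("slot tri",tri(T,a,S,b[0]))
# plate
for c,pt in((T,(333,231)),(S,(246,306))):
    x0,y0=pt[0]-60,pt[1]-45; im=c["pixels"][y0:y0+90,x0:x0+120]; g=cv2.cvtColor(im,cv2.COLOR_BGR2GRAY)
    t=(float(np.percentile(g,50)));print("med",np.percentile(g,[20,50,70,80,90]),"center",g[45,60],"plate rgb",im[45,60])
cv2.imwrite("pics/x.png",cv2.resize(np.hstack([cv2.convertScaleAbs(S["pixels"][180:230,180:230],alpha=1.5),cv2.convertScaleAbs(S["pixels"][140:190,220:300],alpha=1.2),S["pixels"][290:340,195:295]]),None,fx=3.4,fy=3.4,interpolation=cv2.INTER_CUBIC))
E
```

```text
topLev [(array([224.5 , 225.25]), array([15.25, 10.75]), 90.0), (array([252.625, 223.75 ]), array([12.25, 10.5 ]), 90.0)]
scnSlots [(array([245.8427, 158.2569]), array([ 3.0219, 39.292 ]), 74.7070083618164), (array([258.8137, 168.7854]), array([ 4.3955, 33.3099]), 74.05460357666016)]
scnLev [(array([194.6983, 198.4254]), array([ 7.6275, 15.8554]), 75.46554565429688), (array([207.698 , 212.0757]), array([ 9.7824, 20.6327]), 70.01689147949219)]
Lslot [0.6111 0.1321 0.18  ] top [216.5687 165.1148] scn [245.3228 157.819 ]
Rslot [0.6195 0.0565 0.18  ] top [246.4026 162.2744] scn [262.3436 167.8887]
Llev [0.4581 0.1152 0.104 ] top [224.6272 225.2397] scn [194.6187 198.7777]
Rlev [0.4664 0.0396 0.104 ] top [252.7256 222.4959] scn [209.4466 211.6786]
lever z.11 [0.4581 0.115  0.11  ]
lever z.11 [0.4631 0.0397 0.11  ]
slot tri (array([0.6119, 0.1318, 0.1787]), np.float64(0.0011861682159976588))
slot tri (array([0.6158, 0.0587, 0.1779]), np.float64(0.009026841353188823))
med [140. 141. 145. 159. 169.] center 168 plate rgb [172 168 167]
med [217. 221. 237. 243. 244.] center 244 plate rgb [241 244 244]
```

View pics/x.png

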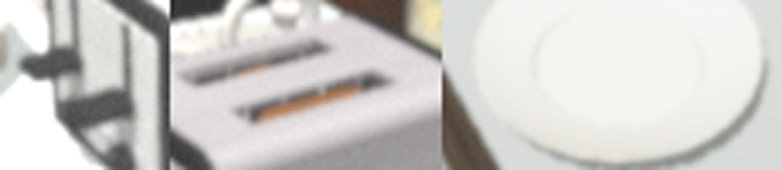

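Heights agree: the left slot triangulates to 0.179 m with a 1 mm ray gap, and the left lever projects within 0.4 px at z = 0.104. The left lever is at (0.458, 0.115). I'll move above it.

Careful with the scale: shifts go in units of 20 mm and turns go in units of 2 degrees. That gives: -0.377 m is -18.85, -0.346 m is -17.3, 151.4 degrees is 75.7.

pendant(segments={"aperture": [0.55, 0.55, 0.55, 0.55, 0.55, 0.55, 0.55, 0.55, 0.55, 0.55, 0.55, 0.55], "tx": [-18.85, -18.85, -18.85, -18.85, -18.85, -18.85, -18.85, -18.85, -18.85, -18.85, -18.85, -18.85], "ty": [-17.3, -17.3, -17.3, -17.3, -17.3, -17.3, -17.3, -17.3, -17.3, -17.3, -17.3, -17.3], "tz": [0, 0, 0, 0, 0, 0, 0, 0, 0, 0, 0, 0], "spin": [75.7, 75.7, 75.7, 75.7, 75.7, 75.7, 75.7, 75.7, 75.7, 75.7, 75.7, 75.7]})

```text
time: 1.5
tcp_pos: [0.4554, 0.1128, 0.2056]
ee_rot: [[0.588, 0.809, 0.0], [0.809, -0.588, -0.0], [0.0, 0.001, -1.0]]
wrist_force: [0.0, 0.5, 0.5]
gripper_width: 0.552
grasp_force: 0.0
```

```bash
python3 -c "
from h import *
print(ctrl.read_state()['q'])"
```

```text
[-44.9343   8.2924  29.9402 114.685   -4.832   58.1883 -48.6982]
```

Scaled: 47.7 degrees is 23.85.

pendant(segments={"aperture": [0.55, 0.55, 0.55, 0.55, 0.55, 0.55, 0.55, 0.55], "tx": [0, 0, 0, 0, 0, 0, 0, 0], "ty": [0, 0, 0, 0, 0, 0, 0, 0], "tz": [0, 0, 0, 0, 0, 0, 0, 0], "spin": [23.85, 23.85, 23.85, 23.85, 23.85, 23.85, 23.85, 23.85]})

```text
time: 2.3
tcp_pos: [0.4546, 0.1153, 0.2055]
ee_rot: [[0.992, 0.123, 0.0], [0.123, -0.992, 0.0], [0.0, -0.0, -1.0]]
wrist_force: [1.0, 0.2, 0.0]
gripper_width: 0.549
grasp_force: 0.0
```

```bash
python3 - <<'E'
from h import *
s=ctrl.read_state();R=s["ee_rot"];print(s["q"],s["tcp_pos"],"ang",np.degrees(np.arctan2(R[1,1],R[0,1])))
print("to go (tool)",R.T@(np.array([.4553,.1150,.091])-s["tcp_pos"]))
E
```

```text
[-49.5977   8.6166  34.8387 114.8193  -5.7781  58.2186 -94.951 ] [0.4546 0.1153 0.2055] ang -82.9380904942113
to go (tool) [0.0007 0.0004 0.1145]
```

Scaled: 0.1145 m is 5.725, 0.1 m is 5, 0.7 degrees is 0.35.

pendant(segments={"aperture": [0.55, 0.55, 0.55, 0.55, 0.55, 0.55], "tx": [0.025, 0.025, 0.025, 0.025, 0.025, 0.025], "ty": [0.02, 0.02, 0.02, 0.02, 0.02, 0.02], "tz": [2, 4, 5, 5.725, 5.725, 5.725], "spin": [0.35, 0.35, 0.35, 0.35, 0.35, 0.35]})

```text
time: 2.9
tcp_pos: [0.4553, 0.1148, 0.0914]
ee_rot: [[0.994, 0.109, -0.0], [0.109, -0.994, -0.0], [-0.0, 0.0, -1.0]]
wrist_force: [-0.4, 0.4, 0.5]
gripper_width: 0.552
grasp_force: 0.0
```

```bash
python3 - <<'E'
from h import *
T=ctrl.capture("top")["pixels"];S=ctrl.capture("scene")["pixels"]
f=lambda i,k:cv2.resize(cv2.convertScaleAbs(i,alpha=1.4),None,fx=k,fy=k,interpolation=cv2.INTER_CUBIC)
cv2.imwrite("pics/pre.png",np.hstack([f(T[150:250,180:280],4),f(S[130:230,150:250],4)]))
E
```

```text
(no output)
```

View pics/pre.png

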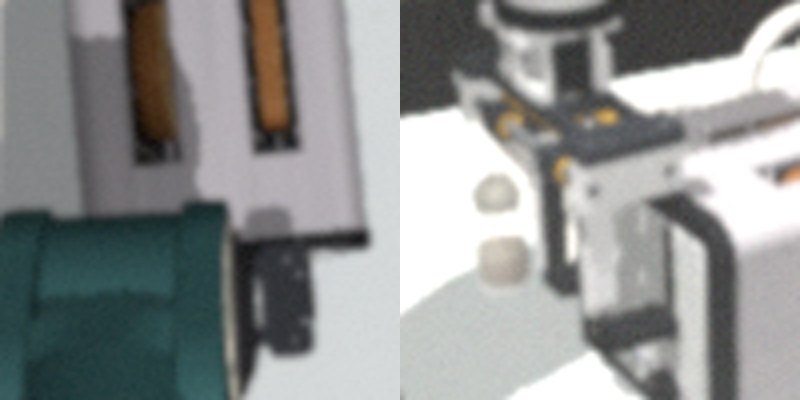

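The scene view (right) shows the two fingers at (560,230) and (620,250) straddling the left lever. The right lever, at crop (640,330), is free. I'll close the gripper.

pendant(segments={"aperture": [0, 0, 0, 0, 0, 0], "tx": [0, 0, 0, 0, 0, 0], "ty": [0, 0, 0, 0, 0, 0], "tz": [0, 0, 0, 0, 0, 0], "spin": [0, 0, 0, 0, 0, 0]})

```text
time: 3.6
tcp_pos: [0.4552, 0.115, 0.0911]
ee_rot: [[0.994, 0.108, 0.0], [0.108, -0.994, 0.0], [0.0, -0.0, -1.0]]
wrist_force: [-2.0, 0.1, 6.6]
gripper_width: 0.294
grasp_force: 30.0
```

Gripped at 27.6 mm, which matches the 28 mm tab. Lifting now.

Scaled: -0.058 m is -2.9, -0.057 m is -2.85.

pendant(segments={"aperture": [0, 0, 0, 0, 0, 0, 0, 0, 0, 0], "tx": [0, 0, 0, 0, 0, 0, 0, 0, 0, 0], "ty": [0, 0, 0, 0, 0, 0, 0, 0, 0, 0], "tz": [-0.5, -1, -1.5, -2, -2.5, -2.7, -2.85, -2.9, -2.9, -2.9], "spin": [0, 0, 0, 0, 0, 0, 0, 0, 0, 0]})

```text
time: 4.6
tcp_pos: [0.4544, 0.1148, 0.1477]
ee_rot: [[0.994, 0.108, -0.001], [0.108, -0.994, -0.001], [-0.001, 0.001, -1.0]]
wrist_force: [9.7, 4.2, -30.7]
gripper_width: 0.291
grasp_force: 30.0
```

Scaled: 0.1 m is 5, -0.08 m is -4.

pendant(segments={"aperture": [0.55, 0.55, 0.55, 0.55, 0.55, 0.55, 0.55, 0.55, 0.55, 0.55, 0.55, 0.55], "tx": [0, 0, 0, 0, 0, 0, -2.5, -4, -4, -4, -4, -4], "ty": [0, 0, 0, 0, 0, 0, 1.5, 3, 5, 6, 6, 6], "tz": [0, 0, 0, -1.5, -3.5, -6, -6.5, -6.5, -6.5, -6.5, -6.5, -6.5], "spin": [0, 0, 0, 0, 0, 0, 0, 0, 0, 0, 0, 0]})

```text
time: 5.8
tcp_pos: [0.3885, -0.0129, 0.2791]
ee_rot: [[0.994, 0.107, 0.0], [0.107, -0.994, 0.0], [0.0, -0.0, -1.0]]
wrist_force: [-0.2, -0.3, 0.8]
gripper_width: 0.55
grasp_force: 0.0
```

```bash
python3 - <<'E'
from h import *
T=ctrl.capture("top")["pixels"];S=ctrl.capture("scene")["pixels"]
cv2.imwrite("pics/T1.png",T);cv2.imwrite("pics/S1.png",S)
f=lambda i,k:cv2.resize(cv2.convertScaleAbs(i,alpha=1.3),None,fx=k,fy=k,interpolation=cv2.INTER_CUBIC)
cv2.imwrite("pics/up.png",np.hstack([f(T[110:240,180:280],4),f(S[110:240,180:280],4)]))
E
```

```text
(no output)
```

View pics/up.png

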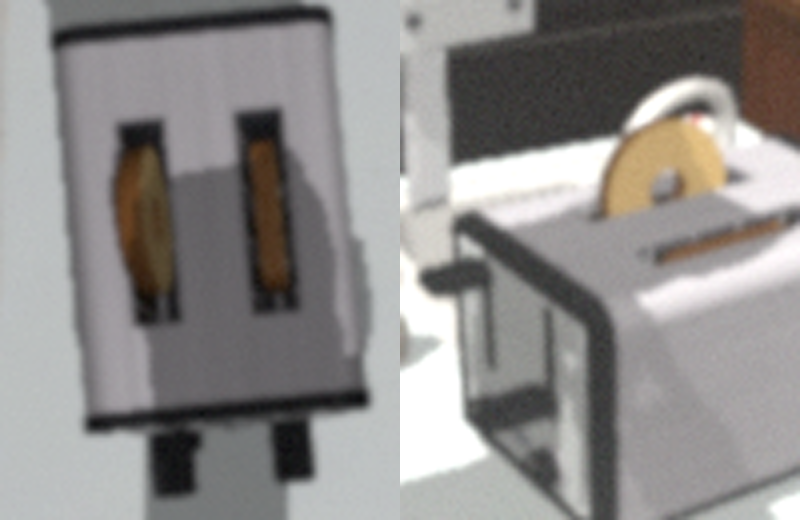

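The scene view shows the bagel up, with its cut face at crop (665,170) and its hole at (668,183). The left lever is up at (452,275), the right lever is still down at (510,400), and the bread is down. Next I'll measure the lever height and the bagel position.

```bash
python3 - <<'E'
from h import *
T=ctrl.capture("top");S=ctrl.capture("scene")
yaw=np.radians(6.3);R=np.array([[np.cos(yaw),-np.sin(yaw),0],[np.sin(yaw),np.cos(yaw),0],[0,0,1]]);c0=np.array([.6153,.0943,0])
up=lambda c,x0,y0,x1,y1:cv2.cvtColor(cv2.resize(c["pixels"][y0:y1,x0:x1],None,fx=4,fy=4,interpolation=cv2.INTER_CUBIC),cv2.COLOR_BGR2HSV)
big=lambda m:max(cv2.findContours(m.astype(np.uint8),0,1)[0],key=cv2.contourArea)
# lever in scene
h=up(S,183,172,200,187);k=big(h[...,2]<75);q=cv2.minAreaRect(k);lv=np.array(q[0])/4+[182.6,171.6]
print("lever scn",lv,q[1],"pred@.159,.149",proj(S,c0+R@[-.154,.038,.159]),proj(S,c0+R@[-.154,.038,.149]))
# bagel top view (orange/tan)
h=up(T,204,138,228,190);m=(h[...,1]>75)&(h[...,2]>35);k=big(m)[:,0]/4.+[203.6,137.6]
w=np.array([R.T@(onz(T,*p,.185)-c0) for p in k]);print("bagel top, toaster frame @.185",w.min(0),w.max(0))
w=np.array([R.T@(onz(T,*p,.230)-c0) for p in k]);print(" @.230",w.min(0),w.max(0))
# scene: cut face on plane y_t=.028
h=up(S,226,134,266,168);m=(h[...,1]>60)&(h[...,2]>90);kk=big(m)[:,0]/4.+[225.6,133.6]
for yt in(.024,.028,.032):
    n=R[:,1];pts=[]
    for p in kk:
        o,d=ray(S,*p);t=(yt-(o-c0)@n)/(d@n);pts.append(R.T@(o+t*d-c0))
    pts=np.array(pts);A=pts[pts[:,2]>.195]
    M=np.c_[2*A[:,0],2*A[:,2],np.ones(len(A))];s=np.linalg.lstsq(M,A[:,0]**2+A[:,2]**2,rcond=None)[0]
    print(yt,"circle x,z,r",s[:2],np.sqrt(s[2]+s[0]**2+s[1]**2),"ztop",pts[:,2].max(),"x",pts[:,0].min(),pts[:,0].max())
E
```

```text
lever scn [192.35  178.725] (33.0, 56.0) pred@.159,.149 [193.3605 179.2411] [193.5942 182.8701]
bagel top, toaster frame @.185 [-0.0467  0.0243  0.185 ] [0.049  0.0569 0.185 ]
 @.230 [-0.0509  0.0206  0.23  ] [0.0406 0.0518 0.23  ]
0.024 circle x,z,r [-0.0104  0.2061] 0.03559978739493255 ztop 0.2388940108097371 x -0.056549243529309685 0.041776344914626035
0.028 circle x,z,r [-0.0079  0.2045] 0.03558335476609536 ztop 0.23709221451895474 x -0.05408779896946284 0.04474039032083154
0.032 circle x,z,r [-0.0051  0.2019] 0.03614401567164278 ztop 0.23529041822817232 x -0.05162635440961588 0.047704435727037156
```

```bash
python3 - <<'E'
from h import *
S=ctrl.capture("scene");yaw=np.radians(6.3);R=np.array([[np.cos(yaw),-np.sin(yaw),0],[np.sin(yaw),np.cos(yaw),0],[0,0,1]]);c0=np.array([.6153,.0943,0])
o,d=ray(S,246.8,155.5)
for yt in(.028,.038):
    t=(yt-(o-c0)@R[:,1])/(d@R[:,1]);print("hole",yt,R.T@(o+t*d-c0))
E
```

```text
hole 0.028 [-0.0022  0.028   0.1906]
hole 0.038 [0.0047 0.038  0.1855]
```

pendant(segments={"aperture": [0.55, 0.55, 0.55, 0.55, 0.55, 0.55, 0.55, 0.55], "tx": [2.5, 5, 7, 9, 11, 11.85, 11.85, 11.85], "ty": [-1.25, -2.5, -3.5, -4.5, -5.5, -6, -6, -6], "tz": [0, 0, 0, 0, 0, 0, 0, 0], "spin": [0, 0, 0, 0, 0, 0, 0, 0]})

```text
time: 6.85
tcp_pos: [0.611, 0.1317, 0.2783]
ee_rot: [[0.994, 0.108, -0.001], [0.108, -0.994, -0.001], [-0.001, 0.001, -1.0]]
wrist_force: [-0.4, -0.6, 0.7]
gripper_width: 0.548
grasp_force: 0.0
```

```bash
python3 - <<'E'
from h import *
s=ctrl.read_state();R=s["ee_rot"];print(s["q"],s["tcp_pos"])
print("to go (tool)",R.T@(np.array([.6111,.1321,.194])-s["tcp_pos"]))
E
```

```text
[-45.2025  25.0793  41.9843  88.4101 -17.1613  73.2146 -84.7059] [0.611  0.1317 0.2783]
to go (tool) [ 0.0003 -0.0004  0.0843]
```

The hole is at toaster x ≈ 0.001 and z ≈ 0.187, close to the expected 0.183. Descending to grip the top of the ring.

Scaled: 0.084 m is 4.2, 0.075 m is 3.75, 0.1 degrees is 0.05.

pendant(segments={"aperture": [0.55, 0.55, 0.55, 0.55, 0.55, 0.55], "tx": [0, 0, 0, 0, 0, 0], "ty": [-0.02, -0.02, -0.02, -0.02, -0.02, -0.02], "tz": [1.5, 3, 3.75, 4.2, 4.2, 4.2], "spin": [0.05, 0.05, 0.05, 0.05, 0.05, 0.05]})

```text
time: 7.45
tcp_pos: [0.6116, 0.1322, 0.1961]
ee_rot: [[0.994, 0.106, 0.001], [0.106, -0.994, 0.0], [0.001, -0.0, -1.0]]
wrist_force: [1.0, 0.0, 0.4]
gripper_width: 0.552
grasp_force: 0.0
```

pendant(segments={"aperture": [0, 0, 0, 0, 0, 0, 0], "tx": [0, 0, 0, 0, 0, 0, 0], "ty": [0, 0, 0, 0, 0, 0, 0], "tz": [0, 0, 0, 0, 0, 0, 0], "spin": [0, 0, 0, 0, 0, 0, 0]})

```text
time: 8.15
tcp_pos: [0.6112, 0.1323, 0.195]
ee_rot: [[0.994, 0.106, 0.0], [0.106, -0.994, -0.0], [0.0, 0.0, -1.0]]
wrist_force: [0.0, -0.8, 0.0]
gripper_width: 0.212
grasp_force: 30.0
```

The opening is 19.9 mm, which matches the bagel's thickness. I'll lift straight up.

Scaled: -0.11 m is -5.5, -0.1 m is -5.

pendant(segments={"aperture": [0, 0, 0, 0, 0, 0, 0, 0, 0], "tx": [0, 0, 0, 0, 0, 0, 0, 0, 0], "ty": [0, 0, 0, 0, 0, 0, 0, 0, 0], "tz": [-0.5, -1.25, -2, -3, -4, -5, -5.5, -5.5, -5.5], "spin": [0, 0, 0, 0, 0, 0, 0, 0, 0]})

```text
time: 9.05
tcp_pos: [0.611, 0.1323, 0.3046]
ee_rot: [[0.994, 0.106, -0.0], [0.106, -0.994, -0.0], [-0.0, 0.0, -1.0]]
wrist_force: [-0.7, -0.8, -0.4]
gripper_width: 0.211
grasp_force: 30.0
```

```bash
python3 - <<'E'
from h import *
s=ctrl.read_state();R=s["ee_rot"]
print(s["q"],"ang",np.degrees(np.arctan2(R[1,1],R[0,1])),"to plate (tool)",R.T@(np.array([.4435,-.194,.305])-s["tcp_pos"]))
# plate: top view rim, and check in the scene view
T=ctrl.capture("top");S=ctrl.capture("scene")
for c,(x0,y0,x1,y1),t in((T,(295,195,375,268),150),(S,(195,270,300,345),232)):
    m=(cv2.cvtColor(c["pixels"][y0:y1,x0:x1],6)>t).astype(np.uint8);k=max(cv2.findContours(m,0,1)[0],key=cv2.contourArea)
    p=cv2.fitEllipse(cv2.convexHull(k));u=np.array(p[0])+[x0,y0];print(u,p[1:],onz(c,*u,.018),cv2.boundingRect(k))
    u1=u if c is T else u1
print(tri(T,u1,S,u))
E
```

```text
[-45.4916  24.0774  42.4825  86.2903 -16.4922  76.0624 -85.4148] ang -83.90621285573154 to plate (tool) [-0.2012  0.3066 -0.0003]Traceback (most recent call last):
  File "<stdin>", line 8, in <module>
cv2.error: OpenCV(4.12.0) /io/opencv/modules/imgproc/src/shapedescr.cpp:361: error: (-201:Incorrect size of input array) There should be at least 5 points to fit the ellipse in function 'fitEllipseNoDirect'
```

```bash
python3 - <<'E'
from h import *
T=ctrl.capture("top");S=ctrl.capture("scene")
for c,f,(x0,y0,x1,y1),t in((T,"top0",(295,195,375,268),152),(S,"scene0",(195,270,300,345),232)):
    m=(cv2.cvtColor(cv2.imread(f"pics/{f}.png")[y0:y1,x0:x1],6)>t).astype(np.uint8);k=max(cv2.findContours(m,0,1)[0],key=cv2.contourArea)
    p=cv2.fitEllipse(cv2.convexHull(k));u=np.array(p[0])+[x0,y0];print(u,p[1:],onz(c,*u,.018))
    u1=u if c is T else u1
print(tri(T,u1,S,u))
E
```

```text
[333.5435 231.197 ] ((57.1328010559082, 57.777381896972656), 59.425235748291016) [ 0.4432 -0.1938  0.018 ]
[246.7262 304.2384] ((56.89198303222656, 84.33646392822266), 91.62786102294922) [ 0.4443 -0.194   0.018 ]
(array([ 0.4437, -0.194 ,  0.0182]), np.float64(0.0010343292151065672))
```

pendant(segments={"aperture": [0, 0, 0, 0, 0, 0, 0, 0, 0, 0, 0, 0], "tx": [-1, -2, -3, -4, -5, -6, -7, -8, -9, -9.75, -10.05, -10.05], "ty": [1.5, 3, 4.5, 6, 7.5, 9, 10.5, 12, 13.5, 14.5, 15.33, 15.33], "tz": [0, 0, 0, 0, 0, 0, 0, 0, 0, 0, 0, 0], "spin": [-2.5, -6, -10, -14, -18, -22, -26, -30, -34, -38, -41.95, -41.95]})

```text
time: 10.45
tcp_pos: [0.4429, -0.196, 0.305]
ee_rot: [[-0.001, 1.0, 0.0], [1.0, 0.001, -0.0], [-0.0, 0.0, -1.0]]
wrist_force: [0.8, -0.0, -0.7]
gripper_width: 0.207
grasp_force: 30.0
```

pendant(segments={"aperture": [0, 0, 0, 0, 0, 0, 0, 0], "tx": [0.05, 0.05, 0.075, 0.075, 0.075, 0.075, 0.075, 0.075], "ty": [0.025, 0.025, 0.025, 0.025, 0.025, 0.025, 0.025, 0.025], "tz": [1, 2, 3, 3.75, 4, 4, 4, 4], "spin": [0, 0, 0, 0, 0, 0, 0, 0]})

```text
time: 11.25
tcp_pos: [0.4448, -0.1925, 0.2257]
ee_rot: [[0.001, 1.0, 0.001], [1.0, -0.001, -0.0], [-0.0, 0.001, -1.0]]
wrist_force: [-0.2, 0.0, -0.6]
gripper_width: 0.209
grasp_force: 30.0
```

```bash
python3 - <<'E'
from h import *
T=ctrl.capture("top");S=ctrl.capture("scene")
P=np.array([.4437,-.194,.212]);u=proj(S,P).astype(int);v=proj(T,P).astype(int);print(proj(S,P),proj(T,P))
f=lambda i,k:cv2.resize(i,None,fx=k,fy=k,interpolation=cv2.INTER_CUBIC)
x=max(u[0]-70,0);print(x,u[1]-90)
cv2.imwrite("pics/S2.png",S["pixels"])
cv2.imwrite("pics/fin.png",np.hstack([f(S["pixels"][u[1]-90:u[1]+90,x:x+140],3),f(T["pixels"][v[1]-90:v[1]+90,v[0]-60:v[0]+60],3)]))
E
```

```text
[247.0588 222.6594] [347.6585 233.6089]
177 132
```

View pics/fin.png

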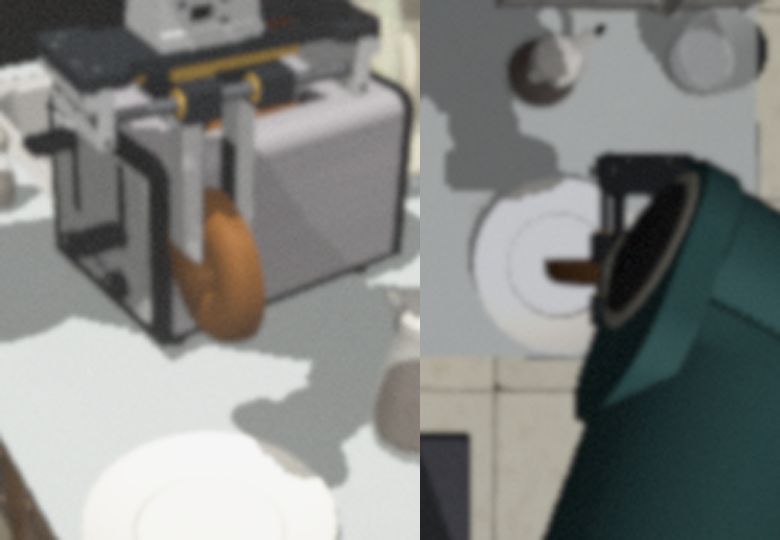

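The view shows the bagel upright with its crust side towards the camera and robot, so the cut face points away to the pass. Its hole is at crop (205,280) and its bottom at (225,340). The plate and jug have not moved. One numeric check of its height.

```bash
python3 - <<'E'
from h import *
S=ctrl.capture("scene");im=S["pixels"];x0,y0,x1,y1=225,185,275,255
h=cv2.cvtColor(cv2.resize(im[y0:y1,x0:x1],None,fx=4,fy=4,interpolation=cv2.INTER_CUBIC),cv2.COLOR_BGR2HSV)
k=max(cv2.findContours(((h[...,1]>110)&(h[...,2]>50)).astype(np.uint8),0,1)[0],key=cv2.contourArea)[:,0]/4.+[x0-.375,y0-.375]
print("mask left,top,right,bottom",k.min(0),k.max(0))
a=np.linspace(0,2*np.pi,73)
for z in(.207,.213,.219):
    q=np.array([proj(S,[.4448+dx,-.1925+r*np.cos(t),z+r*np.sin(t)]) for dx,r in((.01,.047),(0,.047),(-.01,.036)) for t in a]);print(z,q.min(0),q.max(0))
s=ctrl.read_state();print(s["tcp_pos"],s["joint_velocities"],s["q"])
E
```

```text
mask left,top,right,bottom [235.375 195.875] [263.875 242.375]
0.207 [233.2932 197.5895] [265.2724 250.0163]
0.213 [233.2597 194.6369] [265.3707 247.2652]
0.219 [233.2259 191.6606] [265.4699 244.4927]
[ 0.4446 -0.1924  0.2254] [ 0.0341  0.1418 -0.0763  0.1695  0.0422 -0.0978  0.2072] [-19.2896  10.0078  43.8335 111.7439  -7.9103  61.1939  27.915 ]
```

The bagel centre is at z ≈ 0.218. I'll lower it slightly and centre it, then check it holds steady and hand in.

pendant(segments={"aperture": [0, 0, 0, 0, 0, 0], "tx": [-0.075, -0.075, -0.075, -0.075, -0.075, -0.075], "ty": [-0.05, -0.05, -0.05, -0.05, -0.05, -0.05], "tz": [0.15, 0.3, 0.3, 0.3, 0.3, 0.3], "spin": [0, 0, 0, 0, 0, 0]})

```text
time: 12.0
tcp_pos: [0.4434, -0.194, 0.2191]
ee_rot: [[0.0, 1.0, 0.0], [1.0, -0.0, -0.0], [-0.0, 0.0, -1.0]]
wrist_force: [-0.1, -0.0, -0.5]
gripper_width: 0.208
grasp_force: 30.0
```

```bash
python3 -c "
from h import *
print(ctrl.read_state()['joint_velocities']);print(ctrl.sign_off())"
```

```text
[-0.0846  0.027  -0.0304  0.038  -0.0379  0.1244 -0.0939]
the job is handed in; nothing more can be done
None
```

The job is handed in at 12 s: left lever fully up, bread still down, and the bagel held steady and upright over the middle of the plate, its centre about 0.21 m above the counter (about 19 cm above the plate's rim), cut face towards the pass.

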